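# Set the draw gauge and hold the sampling pump's plunger drawn

## Task

Take the flat gauge with the rectangular grip (not the one with the round knob) out of the gauge stand and push its blade down into the slot of the pump's stop carriage until its shoulders sit on the carriage, then let go of it. Then draw the pump's sprung plunger out by its black knob until the pointer on the rod is level with the middle of the gauge slot, and finish holding it there: the spring pulls it back if you let go. Leave the carriage and everything else on the bench where they are.

Things in the scene. Friction and masses are not known exactly. Their poses are not given: they have to be found in the camera images.
- pump: Sprung sampling pump fixed to the bench: grey base plate 295 x 175 x 12 mm (local x -135 to +160, y -50 to +125), white horizontal barrel (44 mm across at most) along local x, axis 95 mm above the bench. Origin: on the bench below the barrel's mouth; the plunger draws out along local -x, towards the robot; z up. The stop carriage rides on a rail 85 mm from the axis on the local +y side.
- plunger (a joint): Telescoping steel rod, 12 mm across, sliding out of the barrel along local -x of the pump: 0 m = sprung fully in, end stop at 0.090 m. The inner spring pulls it in with about 4 N at 0, plus 1 N per 10 mm. The draw needed to bring the pointer level with the slot is between 0.045 and 0.073 m.
- plunger_grip (a point): Middle of the black plunger knob's gripping part, on the rod's axis: cylinder 30 mm across and 38 mm long along the pump's x, with a flange 40 mm across and 6 mm thick on its outer (-x) end; 95 mm above the bench, free on both sides and above. Moves with the rod.
- pointer_tip (a point): Tip of the thin steel pointer that sticks out sideways from the rod, 58 mm from the rod's axis towards local +y of the pump and at the rod's height, 36 mm behind the knob's middle (towards the barrel). Moves with the rod; passes 9 mm beside the grip of a seated gauge.
- slot (a point): Centre of the slot's mouth in the stop carriage, an aluminium block 44 x 50 x 46 mm (pump x, y, z), top 64 mm above the bench. Slot 9 mm (pump x) by 28 mm (pump y), 43 mm deep, open upward, chamfered 2 mm. Axes parallel to the pump's. Stiff friction (40 N) holds the carriage on its rail; its place there differs each time and must not be changed.
- gauge: Loose steel gauge, 90 g, upright in the stand: flat blade 5 mm thick (local x), 24 mm wide (local y), 40 mm long, below a rectangular grip 12 x 36 x 34 mm (x, y, z). Origin: centre of the blade's lower end; z up; shoulders 40 mm, top 74 mm above it. In the stand the shoulders rest on its top, the origin 10 mm above the bench. Either way round fits the slot.
- round_gauge: Bystander: the other gauge in the stand, same blade, but with a waisted round knob 26 mm across and 34 mm tall on top. Origin: centre of the blade's lower end. Not to be used.
- gauge_stand: Grey plastic block 60 x 150 x 50 mm (x, y, z) fixed to the bench, with two slots 10 x 29 mm, 45 mm deep, at local y -37.5 and +37.5 mm, one for each gauge; which gauge stands where differs. Origin: centre of its underside. It changes places with the tube rack, left or right of the pump.
- tube_rack: Bystander: white rack 60 x 150 x 66 mm with glass tubes up to 96 mm high, fixed to the bench on the side of the pump that the gauge stand is not. Origin: centre of its underside.
- spray_bottle: Bystander: clear spray bottle, 76 mm across, 226 mm tall. Origin: centre of its underside.
- reagent_bottle: Bystander: green glass stoppered bottle, 68 mm across, 137 mm tall. Origin: centre of its underside.
- petri_dish: Bystander: glass dish, 90 mm across, 16 mm high. Origin: centre of its underside.
- sharps_bin: Bystander: yellow tub with red lid, 138 mm across, 105 mm tall. Origin: centre of its underside.
- tweezers: Bystander: blue plastic tweezers, 130 mm long (local x), 9 mm high. Origin: centre of the underside.

How it is judged:
By the outcome, as a careful person would: the job done as asked, in the order asked, and still so for the second after the job is handed in, while the arm keeps its last pose, push and grip.
It also fails if it takes over 56 s, if anything falls off the work surface, if the arm or the gripper's body presses on something with over 40 N, if the wrist force passes 120 N, or if a joint passes its speed limit or range.

## Robot

A 7-joint arm with a two-finger parallel gripper is mounted at the origin on the work surface. World frame = base frame: x ahead of the robot, y to its left, z up, the work surface at z = 0. Lengths are in m, angles in rad, forces in N, time in s.
With the tool pointing down it reaches from about 0.4 to 0.85 m from the base axis. Payload 10.4 kg.
Tool frame: the origin (TCP) lies on the centre line of the jaws, within the pads' length; the fingertips stand 11 mm ahead of it and the grasp point (between the pads) lies 8 mm behind it (tip_reach is the distance from the TCP to the fingertips, in m); z points along the fingers, y is the line along which they close (so a half turn about z gives the same grasp; the last joint's range is limited). The gripper opens to 85 mm and grips with 20 to 120 N. Pads are 22 mm wide; open, the fingers measure 114 mm over their backs; the gripper's body (76 mm by 85 mm) begins 54 mm behind the grasp point. The pads swing forward as they close: fully open they stand 13 mm farther back than shut.
Start: joints at [-1.263, 0.332, -0.065, 1.46, 0.022, 1.35, -0.088], TCP at [0.203, 0.591, 0.242] pointing down, gripper open.
Joint ranges: [-2.6, 2.6], [-0.5, 2.12], [-1.47, 1.34], [0.16, 2.42], [-1.27, 4.41], [0.06, 2.06], [-2.6, 2.6]. Speed limits (rad/s): [2.22, 2.22, 2.79, 2.79, 3.14, 3.14, 3.14].

## Interface

Orientations are given as a unit quaternion [x, y, z, w].
In Python, from workcell import get_obs, camera, hand_in, tip_reach gives the robot as it stands. The module is installed in compiled form; this text tells all that it offers.
- The arm moves only by the tool move_arm, never from a script. Its argument "plan" is a list of rows, each an object with "delta_pos": the shift along the tool's x, y, z in normalised numbers (1 is 0.5 m), a list of three; "turn": the turn, a rotation vector about the tool's x, y, z in fractions of the full range, 1 being 2 rad, a list of three; "fingers": the closure, from 0 (fully open) to 1 (shut). A call has 1 to 12 rows; each row is the pose to reach, as a shift and turn from the pose commanded when the call began, along the tool's axes at that moment; what a row does not reach only later rows make up. A row lasts 1/8 s, in which the tool goes at most 62.5 mm and 10.7 degrees, less where a joint would pass 70% of its speed; a pose out of reach is approached as far as the arm can. No shift or turn number may pass 1 either way. A call with a gripper value outside its range is refused whole. The fingers move at their own pace and stop on an object; "force" is the grip in N (left out, the last holds). Time passes only in rows, so rows that repeat a pose let the fingers close. It gives the time, the measured TCP pose, the force, the opening and the grip force at its end, in the units of the state.
- get_obs(): the state, without advancing time (a new reading comes with each control period).
- camera(name): name is "side" or "top"; returns a dict with "color" (420x560x3 uint8, red, green, blue), "range_z" (420x560 float32, m along the optical axis (not along the pixel's ray), 0 where there is no reading), "fx", "fy", "cx", "cy" (pixels), "R" (3x3) and "t" (3): a world point X has camera coordinates R X + t. Camera axes: x right, y down, z forward; pixel columns grow to the right and rows downward; lengths in m; the calibration is good to about 2 mm. A picture is of the moment at which its call begins.
- hand_in(): hands the job in; it is judged then, once.
The state is a dict: "clock": time; "joint_pos": joint angles; "joint_velocities": joint speeds; "tau": joint torques, N m; "position": TCP position; "ee_rot": TCP orientation; "ft_force": force on the tool from outside, world axes, zero at the start; "torque": the same for the moment, N m; "grip_width": opening from 0.0 (shut) to 1.0 (fully open); "grasp_force": force on a finger pad.
Only numpy, scipy, OpenCV 4.12 (cv2) and the standard library are available. Lean on these libraries where they do the work, as an engineer would, in place of code of your own. Each camera call takes 0.05 s, during which the arm holds its last target. There are 200 camera calls.

## Working session

There is one attempt and no reset: what is moved stays moved. The work goes in short steps, Python scripts to look and compute and a tool call to move; the robot and the scene stay as the last step left them, time stands still between calls to the robot, and variables do not carry over. Pictures are saved under pics/ and viewed, at most 10 in all, crops included, and the job is handed in when it is done.

Besides the shell and the picture viewer there is one more tool, called after ">>>" by a JSON object that holds its "api" and its "payload", one argument or row to a line. move_arm: Moves the arm, as the interface text tells. Its arguments: {"type":"object","properties":{"plan":{"type":"array","items":{"type":"object","properties":{"delta_pos":{"type":"array","items":{"type":"number"}},"turn":{"type":"array","items":{"type":"number"}},"fingers":{"type":"number"}}}},"force":{"type":"number"}},"required":["plan"]}

```bash
mkdir -p pics; python3 - <<'E'
from workcell import *
import cv2,numpy as np
for n in("side","top"):
    c=camera(n); np.savez(f"{n}0.npz",**c); cv2.imwrite(f"pics/{n}0.png",cv2.resize(c["color"][:,:,::-1],(784,588)))
    print(n,c["fx"],c["fy"],c["cx"],c["cy"],np.round(c["R"],3).tolist(),np.round(c["t"],3), (c["range_z"]>0).mean())
o=get_obs();print(o); print(tip_reach)
E
```

```text
side 472.18605440243766 472.18605440243766 276.4661474033513 205.991462210336 [[-0.999, -0.05, -0.015], [-0.028, 0.751, -0.659], [0.044, -0.658, -0.752]] [0.559 0.047 1.121] 0.995969387755102
top 488.43202387792155 488.43202387792155 278.17760308874887 205.36670011456962 [[0.026, -1.0, 0.002], [-0.994, -0.026, -0.109], [0.109, 0.001, -0.994]] [1.000e-03 5.610e-01 1.367e+00] 0.9958545918367347
{'clock': 0.1, 'joint_pos': array([-1.26253703,  0.33278262, -0.06467619,  1.46085307,  0.02163549,
        1.349878  , -0.08849336]), 'joint_velocities': array([-2.35795674e-05,  4.89915607e-05, -3.49356249e-04, -1.42972911e-03,
        1.56562963e-03, -5.43316131e-04, -3.02254409e-04]), 'tau': array([ 1.81786880e-03, -6.26739407e+01,  4.92426369e-02, -3.92426670e+01,
        1.63594022e-02,  6.85071063e-03, -1.20019050e-05]), 'position': array([0.20295965, 0.59079893, 0.24161374]), 'ee_rot': array([ 1.64670645e-01,  9.86348419e-01, -6.10260182e-04, -5.26152456e-05]), 'ft_force': array([ 0.40508328, -0.06253056, -0.18175629]), 'torque': array([ 0.01436651,  0.00128637, -0.05032586]), 'grasp_force': 0.0, 'grip_width': 1.002562993216462}
0.011
```

View pics/side0.png

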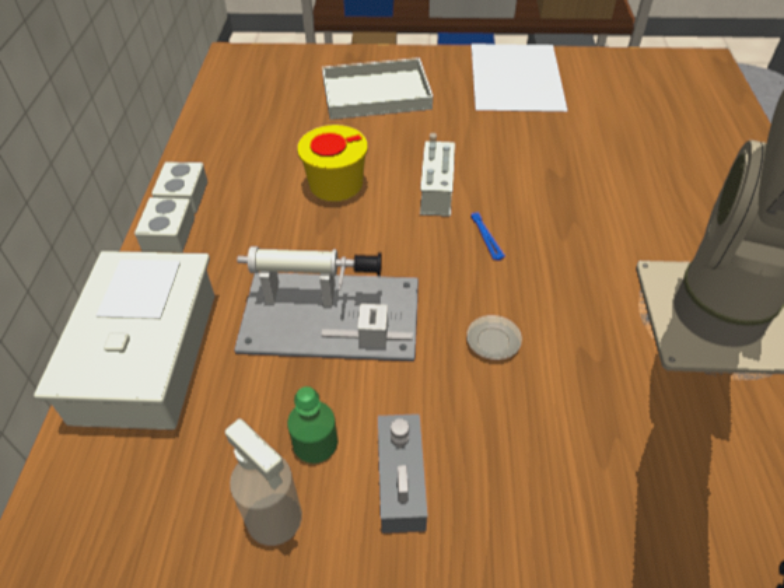

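View pics/top0.png

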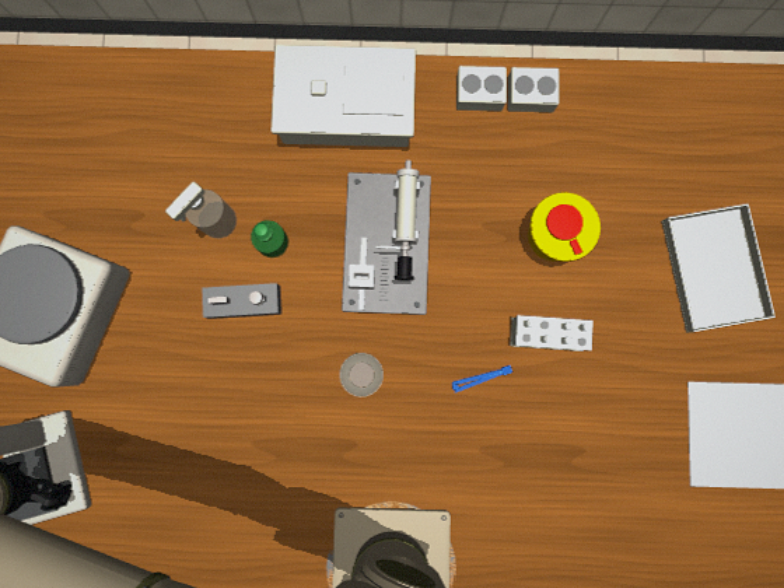

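The side view shows the pump in the middle (knob ~(370,263)), the carriage with its slot at ~(373,318), and the stand near (402,475) with the rectangular gauge at (403,482). In the top view, the carriage is at ~(361,275), the rectangular grip at (217,300), the round knob at (257,297) and the black plunger knob at (404,268). All pixels are at 1.4x scale.

```bash
cat > h.py <<'E'
import numpy as np,cv2
def cast(c,px,z):
    px=np.atleast_2d(np.asarray(px,float)); R,t=c["R"],c["t"]
    d=np.c_[(px[:,0]-c["cx"])/c["fx"],(px[:,1]-c["cy"])/c["fy"],np.ones(len(px))]@R
    C=-R.T@t
    return C+d*((z-C[2])/d[:,2])[:,None]
def cloud(c):
    v,u=np.mgrid[:420,:560]; z=c["range_z"]
    p=np.stack([(u-c["cx"])/c["fx"]*z,(v-c["cy"])/c["fy"]*z,z],-1)
    return (p-c["t"])@c["R"]
def proj(c,X):
    p=np.atleast_2d(X)@c["R"].T+c["t"]; return np.c_[p[:,0]/p[:,2]*c["fx"]+c["cx"],p[:,1]/p[:,2]*c["fy"]+c["cy"]]
E
python3 - <<'E'
from h import *
im=[]
for n,(a,b,w,h) in {"top":(140,115,175,115),"side":(165,170,150,210)}.items():
    c=dict(np.load(n+"0.npz")); P=cloud(c)
    sub=c["color"][b:b+h,a:a+w,::-1]
    cv2.imwrite(f"pics/{n}crop.png",cv2.resize(sub,None,fx=4.5 if n=="top" else 2.8,fy=4.5 if n=="top" else 2.8,interpolation=cv2.INTER_NEAREST))
    S=P[b:b+h,a:a+w]
    for nm,lo,hi,box in [("grip",.078,.09,(.35,.65,.2,.5)),("carr",.059,.068,(.4,.75,-.1,.2)),("plate",.006,.018,(.4,.9,-.2,.25)),("stand",.045,.055,(.35,.65,.2,.5)),("knob/barrel",.1,.13,(.4,.9,-.1,.1))]:
        m=(S[...,2]>lo)&(S[...,2]<hi)&(S[...,0]>box[0])&(S[...,0]<box[1])&(S[...,1]>box[2])&(S[...,1]<box[3])
        q=S[m]
        if len(q)>5:
            r=cv2.minAreaRect(q[:,:2].astype(np.float32)*1000)
            print(n,nm,len(q),np.round(q.mean(0),4),np.round(r[0],1),np.round(r[1],1),round(r[2],2))
E
```

```text
top grip 178 [0.5582 0.2991 0.084 ] [582.2 307.1] [101.6 151.8] 79.44
top carr 219 [0.5811 0.0721 0.064 ] [609.6  59.5] [ 56.9 122.4] 67.57
top plate 4599 [0.652  0.0351 0.0121] [662.4  82.4] [340. 339.] 1.04
top stand 914 [0.5276 0.3126 0.0503] [569.1 309.6] [144.9 169.8] 4.66
top knob/barrel 898 [ 0.6893 -0.0135  0.1096] [6.892e+02 3.000e-01] [ 72.7 235.8] 86.97
side grip 381 [0.5568 0.3039 0.0831] [563.9 291.8] [ 86.  171.1] 55.47
side carr 358 [0.5832 0.0696 0.0634] [612.4  54.1] [ 64.1 140.6] 59.93
side plate 5995 [0.6587 0.0334 0.0118] [659.4  24.8] [179.3 300.6] 89.33
side stand 1995 [0.5267 0.3233 0.0498] [570.8 320. ] [153.1 152.5] 5.21
side knob/barrel 986 [ 0.6886 -0.0076  0.1086] [687.3 -11. ] [ 40.1 235.2] 88.9
```

View pics/topcrop.png

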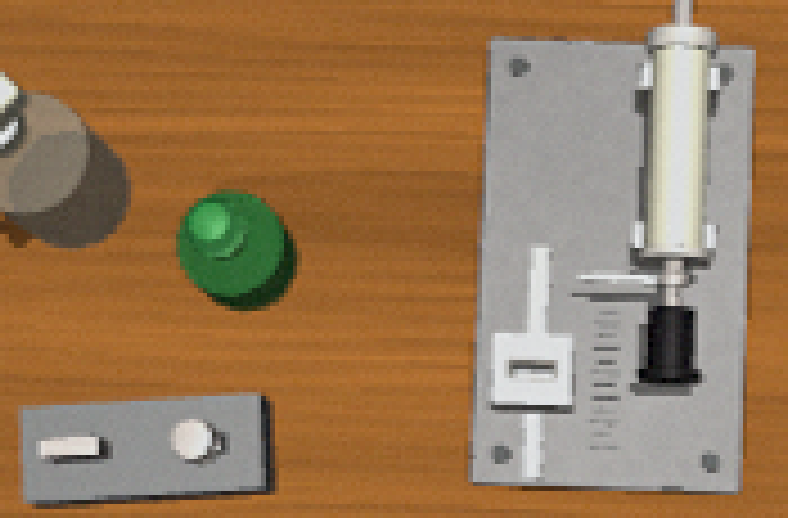

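View pics/sidecrop.png

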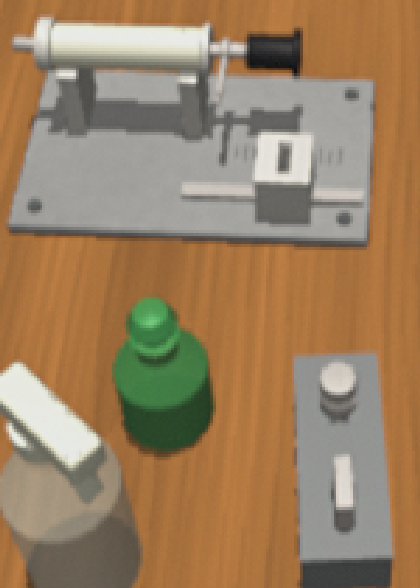

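The top crop (4.5x, offset 140,115) shows the slot at ~(533,368), the rectangular grip at (70,447), the knob at (668,345) and the pointer tip at (578,278). The side crop confirms this layout.

```bash
cat > meas.py <<'E'
from h import *
def comp(m,px):
    n,l=cv2.connectedComponents(m.astype(np.uint8)); return l==l[int(px[1]),int(px[0])]
def rect(c,m,z):
    v,u=np.nonzero(m); w=cast(c,np.c_[u,v],z)[:,:2]
    r=cv2.minAreaRect((w*1000).astype(np.float32)); 
    return "rect",np.round(r[0],1),np.round(r[1],1),round(r[2],2),"cent",np.round(w.mean(0)*1000,1),len(v)
E
python3 - <<'E'
from meas import *
seeds={"top":dict(grip=(155.6,214),round=(182,212.5),carr=(251,197),slot=(258.5,196.8),plate=(260,150),stand=(168,218),knob=(288.5,191)),
"side":dict(grip=(165+343/2.8,170+478/2.8),round=(165+337/2.8,170+378/2.8),carr=(165+302/2.8,170+160/2.8),slot=(165+284/2.8,170+157/2.8),plate=(165+60/2.8,170+180/2.8),stand=(165+362/2.8,170+500/2.8),knob=(165+265/2.8,170+50/2.8))}
zs=dict(grip=.084,carr=.064,plate=.012,stand=.05,round=.084)
for n in seeds:
    c=dict(np.load(n+"0.npz")); P=cloud(c); g=c["color"].max(2)
    for k,s in seeds[n].items():
        if k=="slot":
            w=cast(c,s,.064)[0]; print(n,"slot seed",w)
            u,v=map(int,map(round,s)); print(g[v-6:v+7,u-9:u+10])
        elif k=="knob":
            m=comp(g<70,s); v,u=np.nonzero(m); print(n,k,rect(c,m,.095),rect(c,m,.11),P[m].mean(0),P[m].max(0),P[m].min(0))
        else:
            m=comp(abs(P[...,2]-zs[k])<.005,s); print(n,k,*rect(c,m,zs[k]))
    m=(P[...,2]>.085)&(P[...,0]>.63)&(P[...,0]<.78)&(abs(P[...,1]+.01)<.05)
    q=P[m]; f=np.polyfit(q[:,0],q[:,1],1); top=q[:,2].max(); print(n,"barrel yaw",f,np.polyval(f,[.5,.6,.7]))
E
```

```text
top grip rect [570.3  10.1] [1161.6 1612.6] 1.54 cent [553.   10.6] 234588
top round rect [528.4 277.5] [23.6 23.1] 46.91 cent [529.3 278. ] 63
top carr rect [580.3  72.3] [49.9 44.7] 87.89 cent [580.6  72.6] 234
top slot seed [0.57979613 0.07100269 0.064     ]
[[196 227 224 221 223 223 224 224 224 224 223 223 223 223 225 223 225 219
  178]
 [197 228 223 224 224 222 225 223 223 225 224 224 225 223 221 224 225 216
  174]
 [197 225 223 224 221 224 225 224 225 225 225 226 226 225 224 223 228 205
  146]
 [197 227 226 222 208 215 212 214 213 214 213 218 224 224 223 223 228 208
  148]
 [198 225 225 197 129 112 108 112 110 123 140 144 149 145 173 220 227 209
  149]
 [203 227 224 195 107  77  82  85  81  73  73  69  71  87 159 223 228 208
  153]
 [185 227 224 195 132 168 199 198 187 155 161 164 161 155 169 218 227 208
  152]
 [186 227 224 202 167 197 222 221 219 221 220 224 230 211 179 223 227 200
  124]
 [181 228 224 223 216 213 214 216 213 205 206 205 209 205 211 226 227 203
  128]
 [184 226 225 224 225 225 224 225 225 226 225 224 225 226 225 225 227 202
  126]
 [207 224 223 224 224 222 22
[... 1907 characters left out ...]
229 228 229 230 229 212 170 164 167 175 213 227 226 224 224 227 227
  197]
 [231 231 230 230 231 230 225 219 221 221 219 224 227 226 225 226 228 227
  194]]
side plate rect [656.  27.] [178.3 293.9] 89.3 cent [659.2  32.9] 5903
side stand rect [524.4 316.4] [ 59.9 152.1] 5.01 cent [523.8 324.4] 1943
side knob ('rect', array([592. , -10.4]), array([41.3, 47.2]), 3.31, 'cent', array([590.8, -11.3]), 211) ('rect', array([590.4,   3.7]), array([40.5, 46.3]), 3.31, 'cent', array([589.2,   2.8]), 211) [5.89594147e-01 3.07725480e-04 1.07186626e-01] [0.61200022 0.7303754  0.88193243] [ 0.51007814 -0.01624086  0.08721503]
side barrel yaw [-0.02644779  0.01419514] [ 0.00097124 -0.00167354 -0.00431832]
```

```bash
cat > mv.py <<'E'
import numpy as np
from scipy.spatial.transform import Rotation as Ro
from workcell import get_obs
def delta(target,ydeg=None,o=None):
    o=o or get_obs(); R=Ro.from_quat(o["ee_rot"]); 
    print("pos",np.round(o["position"],4),"ydir",np.degrees(np.arctan2(*R.as_matrix()[1::-1,1])),"tilt",R.as_matrix()[:,2].round(4))
    print("delta",np.round(R.inv().apply(np.array(target)-o["position"]),4))
    if ydeg is not None:
        a=np.radians(ydeg); Rt=np.array([[-np.sin(a),np.cos(a),0],[np.cos(a),np.sin(a),0],[0,0,-1]]).T
        M=np.column_stack([[-np.sin(a),np.cos(a),0],[np.cos(a),np.sin(a),0],[0,0,-1]])
        print("turn",np.round((R.inv()*Ro.from_matrix(M)).as_rotvec(),4))
E
python3 - <<'E'
from mv import *
delta([.522,.353,.15],5)
from meas import *
for n in("top","side"):
    c=dict(np.load(n+"0.npz")); P=cloud(c)
    hsv=cv2.cvtColor(c["color"],cv2.COLOR_RGB2HSV)
    # plate edges
    m=(abs(P[...,2]-.012)<.005)&(P[...,0]>.45)&(P[...,0]<.85)&(abs(P[...,1]-.03)<.13)
    for x in np.arange(.54,.78,.03):
        s=m&(abs(P[...,0]-x)<.004); y=P[...,1][s]; print(n,round(x,2),round(y.min(),4),round(y.max(),4),end=" ; ")
    print()
    b=(P[...,2]>.06)&(P[...,0]>.63)&(P[...,0]<.80)&(abs(P[...,1]+.015)<.045)
    for x in np.arange(.65,.78,.02):
        s=b&(abs(P[...,0]-x)<.004)&(P[...,2]>.108); 
        i=P[s]; print(n,round(x,2),i[:,1].mean().round(4),i[:,2].max().round(4),end=" ; ")
    print()
E
```

```text
pos [0.203  0.5908 0.2416] ydir 71.04378875688445 tilt [-3.0e-04 -1.2e-03 -1.0e+00]
delta [-0.379  -0.1212  0.0918]
turn [-1.0000e-03  8.0000e-04  1.1527e+00]
top 0.54 -0.0805 0.1575 ; top 0.57 -0.0799 0.1499 ; top 0.6 -0.0794 0.1452 ; top 0.63 -0.061 0.155 ; top 0.66 -0.0635 0.1092 ; top 0.69 -0.0867 0.1573 ; top 0.72 -0.0623 0.1553 ; top 0.75 -0.0826 0.1505 ; 
top 0.65 -0.0124 0.1206 ; top 0.67 -0.0144 0.1207 ; top 0.69 -0.0137 0.1192 ; top 0.71 -0.0142 0.1196 ; top 0.73 -0.0161 0.1151 ; top 0.75 -0.0143 0.1183 ; top 0.77 -0.014 0.1206 ; 
side 0.54 -0.059 0.1147 ; side 0.57 -0.0623 0.1129 ; side 0.6 -0.061 0.1139 ; side 0.63 -0.0637 0.1133 ; side 0.66 0.0082 0.1126 ; side 0.69 -0.0605 0.1108 ; side 0.72 -0.0636 0.1123 ; side 0.75 -0.062 0.112 ; 
side 0.65 -0.0086 0.1176 ; side 0.67 -0.0107 0.1142 ; side 0.69 -0.0101 0.1148 ; side 0.71 -0.0098 0.1152 ; side 0.73 -0.0126 0.1151 ; side 0.75 -0.0112 0.1153 ; side 0.77 -0.0121 0.1192 ;
```

The manual's scale: shifts go in shares of 0.5 m and turns go in shares of 2 rad. Converting my numbers, -0.379 m is -0.758, -0.35 m is -0.7, 0.54 rad is 0.27.

>>> {"api": "move_arm", "payload": {
  "plan": [
    {"delta_pos": [-0.12,-0.04,0],"turn": [0,0,0.09],"fingers": 0.4},
    {"delta_pos": [-0.24,-0.076,0],"turn": [0,0,0.18],"fingers": 0.4},
    {"delta_pos": [-0.36,-0.114,0],"turn": [0,0,0.27],"fingers": 0.4},
    {"delta_pos": [-0.48,-0.152,0],"turn": [0,0,0.36],"fingers": 0.4},
    {"delta_pos": [-0.6,-0.19,0.04],"turn": [0,0,0.45],"fingers": 0.4},
    {"delta_pos": [-0.7,-0.22,0.1],"turn": [0,0,0.54],"fingers": 0.4},
    {"delta_pos": [-0.758,-0.2424,0.1836],"turn": [0,0,0.5765],"fingers": 0.4},
    {"delta_pos": [-0.758,-0.2424,0.1836],"turn": [-0.0005,0.0005,0.5765],"fingers": 0.4},
    {"delta_pos": [-0.758,-0.2424,0.1836],"turn": [-0.0005,0.0005,0.5765],"fingers": 0.4},
    {"delta_pos": [-0.758,-0.2424,0.1836],"turn": [-0.0005,0.0005,0.5765],"fingers": 0.4}
  ]
}}

```text
clock: 1.35
position: [0.5216, 0.3551, 0.1518]
ee_rot: [0.675, 0.738, 0.002, -0.001]
ft_force: [-0.5, 1.0, 0.4]
grip_width: 0.6
grasp_force: 0.0
```

```bash
python3 - <<'E'
from mv import *; from workcell import camera
import cv2
delta([.522,.353,.067],5); o=get_obs(); print(o["grip_width"],o["ft_force"],o["clock"],o["joint_velocities"].round(3))
S=[]
for n,(a,b,w,h) in {"top":(110,160,130,100),"side":(220,220,130,150)}.items():
    c=camera(n); np.savez(n+"1.npz",**c); S.append(cv2.resize(c["color"][b:b+h,a:a+w,::-1],(390,h*3)))
S[0]=cv2.copyMakeBorder(S[0],0,150,0,0,cv2.BORDER_CONSTANT); cv2.imwrite("pics/h1.png",np.hstack(S))
E
```

```text
pos [0.5216 0.3551 0.1518] ydir 5.129080970259308 tilt [ 0.0012  0.0032 -1.    ]
delta [-0.0024  0.0001  0.0848]
turn [ 0.0015 -0.003   0.0023]
0.6001620775782667 [-0.45653367  1.04822304  0.39075428] 1.35 [-0.002 -0.002  0.005  0.003  0.001 -0.001 -0.001]
```

View pics/h1.png

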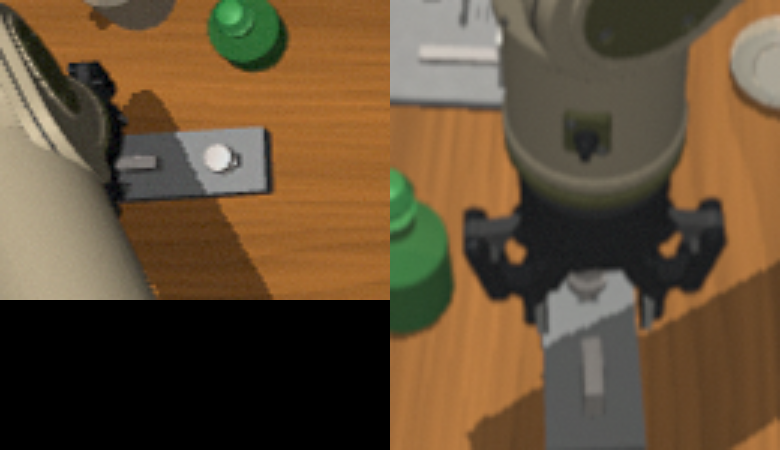

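The crops show the open fingers straddling the rectangular grip: fingertips at (541,320) and (651,320), grip at (594,370).

Converted, 0.085 m is 0.17, 0.075 m is 0.15, -0.003 rad is -0.0015.

>>> {"api": "move_arm", "payload": {
  "plan": [
    {"delta_pos": [-0.004,0,0.06],"turn": [0.0008,-0.0015,0],"fingers": 0.4},
    {"delta_pos": [-0.004,0,0.11],"turn": [0.0008,-0.0015,0],"fingers": 0.4},
    {"delta_pos": [-0.004,0,0.15],"turn": [0.0008,-0.0015,0],"fingers": 0.4},
    {"delta_pos": [-0.004,0,0.17],"turn": [0.0008,-0.0015,0],"fingers": 0.4},
    {"delta_pos": [-0.004,0,0.17],"turn": [0.0008,-0.0015,0],"fingers": 0.4},
    {"delta_pos": [-0.004,0,0.17],"turn": [0.0008,-0.0015,0],"fingers": 1},
    {"delta_pos": [-0.004,0,0.17],"turn": [0.0008,-0.0015,0],"fingers": 1},
    {"delta_pos": [-0.004,0,0.17],"turn": [0.0008,-0.0015,0],"fingers": 1},
    {"delta_pos": [-0.004,0,0.17],"turn": [0.0008,-0.0015,0],"fingers": 1},
    {"delta_pos": [-0.004,0,0.17],"turn": [0.0008,-0.0015,0],"fingers": 1}
  ],
  "force": 50
}}

```text
clock: 2.7
position: [0.5227, 0.3519, 0.0664]
ee_rot: [0.676, 0.737, -0.0, 0.0]
ft_force: [-0.7, -0.5, 5.4]
grip_width: 0.13
grasp_force: 49.8
```

```bash
python3 - <<'E'
from mv import *
delta([.522,.353,.067],5); o=get_obs(); print(o["grip_width"]*85,o["grasp_force"],o["ft_force"],o["clock"],o["joint_velocities"].round(3))
E
```

```text
pos [0.5227 0.3519 0.0664] ydir 4.985692020441095 tilt [-1.e-04 -8.e-04 -1.e+00]
delta [ 0.0012 -0.0006 -0.0006]
turn [-0.0002  0.0008 -0.0002]
11.042675346979616 49.8473060131073 [-0.71943674 -0.51684262  5.42119585] 2.7 [-0.002  0.002 -0.001  0.001 -0.001  0.001  0.001]
```

Converted, -0.284 m is -0.568, -0.15 m is -0.3, 0.101 rad is 0.0505.

>>> {"api": "move_arm", "payload": {
  "plan": [
    {"delta_pos": [0,0,-0.06],"turn": [0,0,0],"fingers": 1},
    {"delta_pos": [0,0,-0.16],"turn": [0,0,0],"fingers": 1},
    {"delta_pos": [-0.02,0.002,-0.26],"turn": [0,0,0],"fingers": 1},
    {"delta_pos": [-0.1,0.012,-0.28],"turn": [0,0,0.01],"fingers": 1},
    {"delta_pos": [-0.2,0.022,-0.28],"turn": [0,0,0.02],"fingers": 1},
    {"delta_pos": [-0.3,0.034,-0.28],"turn": [0,0,0.03],"fingers": 1},
    {"delta_pos": [-0.4,0.046,-0.28],"turn": [0,0,0.04],"fingers": 1},
    {"delta_pos": [-0.5,0.058,-0.26],"turn": [0,0,0.05],"fingers": 1},
    {"delta_pos": [-0.55,0.064,-0.2],"turn": [0,0,0.0505],"fingers": 1},
    {"delta_pos": [-0.568,0.0648,-0.16],"turn": [0,0,0.0505],"fingers": 1},
    {"delta_pos": [-0.568,0.0648,-0.148],"turn": [0,0,0.0505],"fingers": 1},
    {"delta_pos": [-0.568,0.0648,-0.148],"turn": [0,0,0.0505],"fingers": 1}
  ]
}}

```text
clock: 4.2
position: [0.5792, 0.0724, 0.14]
ee_rot: [0.712, 0.702, -0.001, 0.0]
ft_force: [-0.1, -0.6, -0.9]
grip_width: 0.134
grasp_force: 49.0
```

```bash
python3 - <<'E'
from mv import *; from workcell import camera
import cv2
delta([.5797,.0718,.1],-.8); o=get_obs(); print(o["grip_width"]*85,o["grasp_force"],o["ft_force"],o["clock"],o["joint_velocities"].round(3))
S=[]
for n,(a,b,w,h) in {"top":(210,120,100,120),"side":(210,160,100,120)}.items():
    c=camera(n); np.savez(n+"2.npz",**c); S.append(cv2.resize(c["color"][b:b+h,a:a+w,::-1],(400,480)))
cv2.imwrite("pics/h2.png",np.hstack(S))
E
```

```text
pos [0.5792 0.0724 0.14  ] ydir -0.7500645925622844 tilt [-0.0014 -0.0015 -1.    ]
delta [-0.0005  0.0006  0.04  ]
turn [-0.0014  0.0015  0.0009]
11.402409399951068 49.001224637031555 [-0.14228477 -0.63324675 -0.92251895] 4.2 [-0.005 -0.012 -0.    -0.017  0.003  0.005 -0.001]
```

View pics/h2.png

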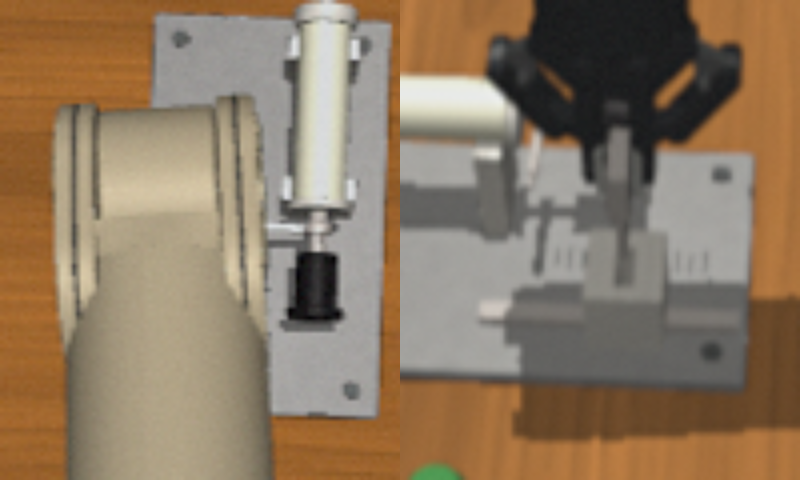

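The side crop shows the blade end at (625,255), just in front of the slot (625,270) and lined up with it. The top view is hidden by the arm. I'll descend partway and check the force.

Converted, 0.027 m is 0.054, -0.0005 m is -0.001, 0.0015 rad is 0.0008.

>>> {"api": "move_arm", "payload": {
  "plan": [
    {"delta_pos": [-0.001,0.001,0.02],"turn": [-0.0007,0.0008,0],"fingers": 1},
    {"delta_pos": [-0.001,0.001,0.034],"turn": [-0.0007,0.0008,0],"fingers": 1},
    {"delta_pos": [-0.001,0.001,0.044],"turn": [-0.0007,0.0008,0],"fingers": 1},
    {"delta_pos": [-0.001,0.001,0.05],"turn": [-0.0007,0.0008,0],"fingers": 1},
    {"delta_pos": [-0.001,0.001,0.054],"turn": [-0.0007,0.0008,0],"fingers": 1},
    {"delta_pos": [-0.001,0.001,0.054],"turn": [-0.0007,0.0008,0],"fingers": 1}
  ]
}}

```text
clock: 5.05
position: [0.5798, 0.071, 0.1129]
ee_rot: [0.712, 0.702, 0.0, 0.0]
ft_force: [0.3, -0.2, -0.8]
grip_width: 0.132
grasp_force: 49.0
```

```bash
python3 - <<'E'
from mv import *
delta([.5797,.0718,.0804],-.8); o=get_obs(); print(o["grip_width"]*85,o["grasp_force"],o["ft_force"],o["torque"],o["clock"])
E
```

```text
pos [0.5798 0.071  0.1129] ydir -0.8053451339469998 tilt [ 3.e-04 -2.e-04 -1.e+00]
delta [ 0.0008 -0.0001  0.0325]
turn [ 0.0003  0.0002 -0.0001]
11.220336937392307 48.99338901042938 [ 0.33827419 -0.15526347 -0.77754138] [-0.01986916  0.0462878   0.03375558] 5.05
```

Converted, 0.032 m is 0.064, 0.031 m is 0.062.

>>> {"api": "move_arm", "payload": {
  "plan": [
    {"delta_pos": [0.0014,0,0.012],"turn": [0,0,0],"fingers": 1},
    {"delta_pos": [0.0014,0,0.024],"turn": [0,0,0],"fingers": 1},
    {"delta_pos": [0.0014,0,0.036],"turn": [0,0,0],"fingers": 1},
    {"delta_pos": [0.0014,0,0.048],"turn": [0,0,0],"fingers": 1},
    {"delta_pos": [0.0014,0,0.056],"turn": [0,0,0],"fingers": 1},
    {"delta_pos": [0.0014,0,0.06],"turn": [0,0,0],"fingers": 1},
    {"delta_pos": [0.0014,0,0.062],"turn": [0,0,0],"fingers": 1},
    {"delta_pos": [0.0014,0,0.064],"turn": [0,0,0],"fingers": 1},
    {"delta_pos": [0.0014,0,0.064],"turn": [0,0,0],"fingers": 1}
  ]
}}

```text
clock: 6.18
position: [0.5798, 0.0717, 0.081]
ee_rot: [0.712, 0.702, 0.0, 0.0]
ft_force: [0.0, -0.0, -1.4]
grip_width: 0.13
grasp_force: 49.0
```

Almost seated, and still free of contact. I'll go down a little more until contact shows.

Converted, 0.002 m is 0.004, 0.0015 m is 0.003.

>>> {"api": "move_arm", "payload": {
  "plan": [
    {"delta_pos": [0,0,0.002],"turn": [0,0,0],"fingers": 1},
    {"delta_pos": [0,0,0.003],"turn": [0,0,0],"fingers": 1},
    {"delta_pos": [0,0,0.004],"turn": [0,0,0],"fingers": 1},
    {"delta_pos": [0,0,0.004],"turn": [0,0,0],"fingers": 1}
  ]
}}

```text
clock: 6.68
position: [0.58, 0.0717, 0.0803]
ee_rot: [0.712, 0.702, 0.0, 0.0]
ft_force: [-5.1, -0.7, 13.8]
grip_width: 0.126
grasp_force: 51.1
```

Seated, with 14 N of contact at the expected height. Releasing and rising.

Converted, -0.15 m is -0.3, -0.13 m is -0.26.

>>> {"api": "move_arm", "payload": {
  "plan": [
    {"delta_pos": [0,0,-0.001],"turn": [0,0,0],"fingers": 0.6},
    {"delta_pos": [0,0,-0.001],"turn": [0,0,0],"fingers": 0.6},
    {"delta_pos": [0,0,-0.001],"turn": [0,0,0],"fingers": 0.6},
    {"delta_pos": [0,0,-0.001],"turn": [0,0,0],"fingers": 0.6},
    {"delta_pos": [0,0,-0.04],"turn": [0,0,0],"fingers": 0.6},
    {"delta_pos": [0,0,-0.12],"turn": [0,0,0],"fingers": 0.6},
    {"delta_pos": [0,0,-0.22],"turn": [0,0,0],"fingers": 0.6},
    {"delta_pos": [-0.1,-0.1,-0.26],"turn": [0,0,0],"fingers": 0.6},
    {"delta_pos": [-0.2,-0.2,-0.26],"turn": [0,0,0],"fingers": 0.6},
    {"delta_pos": [-0.3,-0.3,-0.26],"turn": [0,0,0],"fingers": 0.6},
    {"delta_pos": [-0.3,-0.3,-0.26],"turn": [0,0,0],"fingers": 0.6}
  ]
}}

```text
clock: 8.05
position: [0.4258, -0.0786, 0.2102]
ee_rot: [0.713, 0.701, 0.001, 0.0]
ft_force: [0.9, 0.5, 0.5]
grip_width: 0.396
grasp_force: 0.0
```

```bash
python3 - <<'E'
from mv import *; from workcell import camera
from meas import *
o=get_obs(); print(o["grip_width"]*85,o["ft_force"],o["position"],o["clock"])
S=[]
for n,(a,b,w,h) in {"top":(215,120,100,120),"side":(215,160,100,120)}.items():
    c=camera(n); np.savez(n+"3.npz",**c); S.append(cv2.resize(c["color"][b:b+h,a:a+w,::-1],(400,480),interpolation=cv2.INTER_NEAREST))
    P=cloud(c)
    for nm,z,x0,x1,y0,y1 in [("gtop",.098,.55,.61,.04,.12),("carr",.064,.54,.63,.02,.14)]:
        m=(abs(P[...,2]-z)<.006)&(P[...,0]>x0)&(P[...,0]<x1)&(P[...,1]>y0)&(P[...,1]<y1)
        nn,l,st,_=cv2.connectedComponentsWithStats(m.astype(np.uint8),connectivity=4); k=1+st[1:,4].argmax(); print(n,nm,*rect(c,l==k,z))
cv2.imwrite("pics/h3.png",np.hstack(S))
E
```

```text
33.66134744315969 [0.89611048 0.50168373 0.46759993] [ 0.42576646 -0.07862411  0.21019233] 8.05
top gtop rect [580.4  72.5] [11.  35.5] 1.49 cent [580.6  72.6] 64
top carr rect [579.2  72.4] [45.1 50.3] 1.49 cent [578.8  72.2] 200
side gtop rect [579.3  76.5] [40.2 12.2] 88.53 cent [579.3  75.5] 82
side carr rect [578.2  75.4] [44.4 54.1] 2.18 cent [577.4  77.2] 295
```

View pics/h3.png

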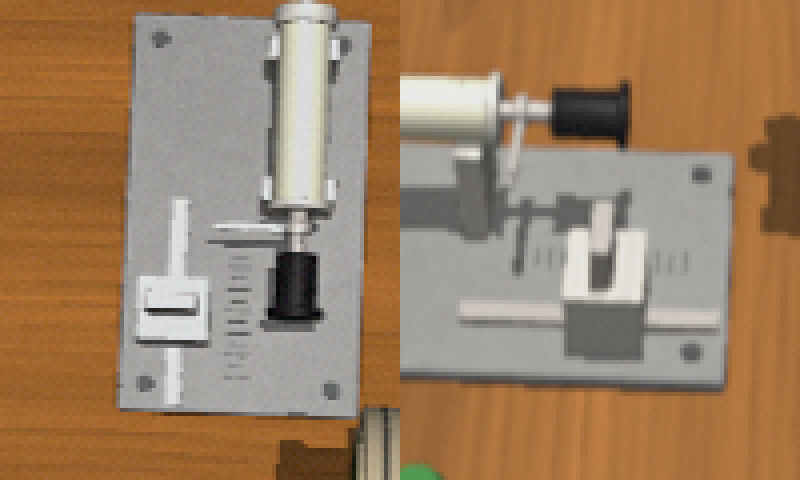

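The gauge is seated upright in the carriage, which has not moved. In the top crop the pointer tip is at (210,227), the grip at (172,300) and the knob at (295,285). In the side crop the tip is at (510,183).

```bash
python3 - <<'E'
from meas import *
c=dict(np.load("top3.npz")); g=c["color"].astype(int).sum(2)/3; print(g[171:184,264:290].astype(int))
P=cloud(c); print((P[171:184,264:290,2]*1000).astype(int))
print("tip",cast(c,[[267.5,176.5],[280,176.5]],.095))
k=comp(c["color"].max(2)<75,(288.5,191)); print(rect(c,k,.095)); v,u=np.nonzero(k)
for r in range(v.min(),v.max()+1): print(r,u[v==r].min(),u[v==r].max(),np.round(cast(c,[[u[v==r].mean(),r]],.1)[0],4))
s=dict(np.load("side3.npz")); g=s["color"].astype(int).sum(2)/3; print(g[186:210,236:252].astype(int)); print("stip",cast(s,[[242.5,205]],.095))
E
```

```text
[[155 156 158 160 157 157 157 158 158 159 160 161 160 161 161 144  77  77
  116 148 156 149 137 140 144 147]
 [160 158 160 160 157 157 159 161 159 160 160 161 159 164 167 143  81  67
   77  61  58  58  56  69  93 101]
 [159 157 159 160 157 159 160 159 160 160 161 159 158 161 162 146  95  72
   57  67  64  61  53  94 164 191]
 [157 157 160 159 159 159 158 156 159 160 160 155 160 162 162 159 153 123
   82  81  77  79  73 100 164 182]
 [157 158 155 161 161 167 168 173 183 183 183 181 180 174 169 153 111 111
  115 113 104 103 100 125 168 178]
 [159 162 162 163 190 222 222 222 222 217 218 223 224 221 222 224 224 226
  229 222 201 190 152 152 192 214]
 [160 158 161 156 157 149 131 127 147 156 163 178 193 175 176 177 175 174
  194 219 222 196 125 153 197 224]
 [161 159 160 162 159 162 159 159 160 161 162 164 160 160 162 159 161 164
  154 134 135 120  67  78 142 154]
 [158 158 157 159 154 154 153 158 154 157 154 157 157 157 160 158 159 160
  163 163 164 146  80 103 178 192]
 [160 163 142  95  93  94  93  84  83  83  82  85  82  86  85  81  80  84
   84  88  89  89  80 105 177 189]
 [159 160 
[... 3880 characters left out ...]
0 131 161 172 189 189 164 163 166 167 166 165 165 164]
 [ 78  78  90 127 161 171 188 185 154 158 165 164 164 163 164 164]
 [ 79  78  85 123 162 168 174 172 150 158 163 164 164 166 165 166]
 [ 82  76  83 119 161 166 161 152 149 160 166 166 165 167 166 166]
 [ 83  76  87 125 162 170 169 147 153 164 166 167 167 166 167 166]
 [ 83  75  94 135 161 169 174 152 161 167 167 168 167 167 167 165]
 [ 83  77  96 133 139 142 153 154 164 169 168 167 166 167 165 163]
 [ 83  77  91 115 108 114 141 156 165 168 167 167 167 166 165 164]
 [ 83  78  84  99  98 113 155 166 166 163 163 161 162 165 165 166]
 [ 84  77  84  96  97 118 162 170 163 142 136 137 147 164 168 168]]
stip [[0.63176302 0.04146187 0.095     ]]
```

```bash
python3 - <<'E'
from mv import *
print(get_obs()["joint_pos"].round(2))
delta([.5967,-.011,.15],89.2); delta([.5967,-.011,.084],-90.8)
E
```

```text
[-0.48 -0.12  0.53  2.01  0.06  1.24  0.01]
pos [ 0.4262 -0.0785  0.2103] ydir -1.0454358582415366 tilt [ 0.0023  0.0015 -1.    ]
delta [0.0705 0.1691 0.0608]
turn [ 3.0000e-03  6.0000e-04 -1.5751e+00]
pos [ 0.4262 -0.0785  0.2103] ydir -1.0454358582415366 tilt [ 0.0023  0.0015 -1.    ]
delta [0.0704 0.1689 0.1268]
turn [ 6.0000e-04 -3.0000e-03  1.5665e+00]
```

Converted, 0.169 m is 0.338, 0.14 m is 0.28, -1.575 rad is -0.7875.

>>> {"api": "move_arm", "payload": {
  "plan": [
    {"delta_pos": [0,0,0],"turn": [0,0,-0.09],"fingers": 0.4},
    {"delta_pos": [0,0,0],"turn": [0,0,-0.18],"fingers": 0.4},
    {"delta_pos": [0.04,0.04,0],"turn": [0,0,-0.27],"fingers": 0.4},
    {"delta_pos": [0.08,0.12,0],"turn": [0,0,-0.36],"fingers": 0.4},
    {"delta_pos": [0.12,0.2,0],"turn": [0,0,-0.45],"fingers": 0.4},
    {"delta_pos": [0.14,0.28,0.02],"turn": [0,0,-0.54],"fingers": 0.4},
    {"delta_pos": [0.141,0.338,0.06],"turn": [0,0,-0.63],"fingers": 0.4},
    {"delta_pos": [0.141,0.338,0.1],"turn": [0,0,-0.72],"fingers": 0.4},
    {"delta_pos": [0.141,0.338,0.12],"turn": [0.0015,0.0003,-0.7875],"fingers": 0.4},
    {"delta_pos": [0.141,0.338,0.12],"turn": [0.0015,0.0003,-0.7875],"fingers": 0.4},
    {"delta_pos": [0.141,0.338,0.12],"turn": [0.0015,0.0003,-0.7875],"fingers": 0.4}
  ]
}}

```text
clock: 9.52
position: [0.5982, -0.0077, 0.1499]
ee_rot: [0.006, 1.0, -0.001, -0.0]
ft_force: [0.5, -0.4, -0.5]
grip_width: 0.602
grasp_force: 0.0
```

```bash
python3 - <<'E'
from mv import *
from workcell import camera
import cv2
delta([.5967,-.011,.084],89.2); print(get_obs()["grip_width"]*85)
c=camera("side"); cv2.imwrite("pics/h4.png",cv2.resize(c["color"][140:250,190:320,::-1],(520,440)))
E
```

```text
pos [ 0.5982 -0.0077  0.1499] ydir 89.28640442824316 tilt [-7.0e-04 -1.5e-03 -1.0e+00]
delta [ 0.0014 -0.0033  0.0659]
turn [-0.0015 -0.0007  0.0015]
51.14719363229548
```

View pics/h4.png

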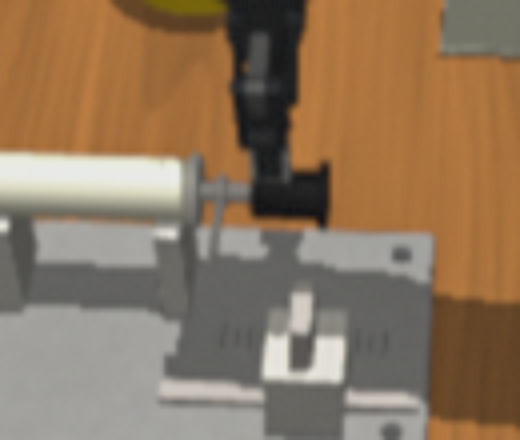

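```bash
python3 - <<'E'
from h import *
c=dict(np.load("side3.npz"))
f=lambda X:((proj(c,X)-[190,140])*4).round(0)
print(f([[.598,-.0077,.145],[.609,-.0077,.145],[.587,-.0077,.145],[.597,-.011,.095],[.597+.019,-.011,.095],[.597-.019,-.011,.095],[.572,-.011,.095]]))
E
```

```text
[[273. 135.]
 [253. 135.]
 [293. 136.]
 [279. 193.]
 [246. 192.]
 [312. 194.]
 [323. 194.]]
```

The side crop shows the fingers above the knob's gripping part: finger at column 270, knob 253-320, flange 320-328. I'll aim about 3 mm further out and descend.

Converted, 0.066 m is 0.132, 0.004 m is 0.008, -0.0015 rad is -0.0008.

>>> {"api": "move_arm", "payload": {
  "plan": [
    {"delta_pos": [0.008,-0.0066,0],"turn": [-0.0008,-0.0004,0.0008],"fingers": 0.4},
    {"delta_pos": [0.008,-0.0066,0.04],"turn": [-0.0008,-0.0004,0.0008],"fingers": 0.4},
    {"delta_pos": [0.008,-0.0066,0.08],"turn": [-0.0008,-0.0004,0.0008],"fingers": 0.4},
    {"delta_pos": [0.008,-0.0066,0.12],"turn": [-0.0008,-0.0004,0.0008],"fingers": 0.4},
    {"delta_pos": [0.008,-0.0066,0.132],"turn": [-0.0008,-0.0004,0.0008],"fingers": 0.4},
    {"delta_pos": [0.008,-0.0066,0.132],"turn": [-0.0008,-0.0004,0.0008],"fingers": 0.4},
    {"delta_pos": [0.008,-0.0066,0.132],"turn": [-0.0008,-0.0004,0.0008],"fingers": 1},
    {"delta_pos": [0.008,-0.0066,0.132],"turn": [-0.0008,-0.0004,0.0008],"fingers": 1},
    {"delta_pos": [0.008,-0.0066,0.132],"turn": [-0.0008,-0.0004,0.0008],"fingers": 1},
    {"delta_pos": [0.008,-0.0066,0.132],"turn": [-0.0008,-0.0004,0.0008],"fingers": 1},
    {"delta_pos": [0.008,-0.0066,0.132],"turn": [-0.0008,-0.0004,0.0008],"fingers": 1}
  ],
  "force": 70
}}

```text
clock: 10.95
position: [0.594, -0.0106, 0.0841]
ee_rot: [0.005, 1.0, 0.0, 0.0]
ft_force: [-1.4, 3.0, 6.0]
grip_width: 0.331
grasp_force: 68.7
```

```bash
python3 - <<'E'
from mv import *
delta([.5404,-.0103,.084],89.2); o=get_obs(); print(o["grip_width"]*85,o["grasp_force"],o["ft_force"],o["torque"])
E
```

```text
pos [ 0.594  -0.0106  0.0841] ydir 89.37741452463578 tilt [ 1.e-04  1.e-03 -1.e+00]
delta [ 0.0536 -0.0002  0.0001]
turn [0.001  0.0001 0.0031]
28.131389000990378 68.68009686470032 [-1.36826494  3.00284041  6.02998389] [0.63321726 0.51065078 0.00582904]
```

>>> {"api": "move_arm", "payload": {
  "plan": [
    {"delta_pos": [0.01,0,0],"turn": [0,0,0],"fingers": 1},
    {"delta_pos": [0.024,0,0],"turn": [0,0,0],"fingers": 1},
    {"delta_pos": [0.04,0,0],"turn": [0,0,0],"fingers": 1},
    {"delta_pos": [0.056,0,0],"turn": [0,0,0],"fingers": 1},
    {"delta_pos": [0.072,0,0],"turn": [0,0,0],"fingers": 1},
    {"delta_pos": [0.086,0,0],"turn": [0,0,0],"fingers": 1},
    {"delta_pos": [0.098,0,0],"turn": [0,0,0],"fingers": 1},
    {"delta_pos": [0.107,0,0],"turn": [0,0,0],"fingers": 1},
    {"delta_pos": [0.107,0,0],"turn": [0,0,0],"fingers": 1},
    {"delta_pos": [0.107,0,0],"turn": [0,0,0],"fingers": 1},
    {"delta_pos": [0.107,0,0],"turn": [0,0,0],"fingers": 1}
  ]
}}

```text
clock: 12.32
position: [0.5422, -0.01, 0.0842]
ee_rot: [0.005, 1.0, 0.0, 0.002]
ft_force: [8.5, 2.8, -2.7]
grip_width: 0.33
grasp_force: 69.1
```

```bash
python3 - <<'E'
from mv import *
from meas import *
from workcell import camera
o=get_obs(); print(o["position"],o["grip_width"]*85,o["grasp_force"],o["ft_force"],o["clock"])
S=[]
for n,(a,b,w,h) in {"top":(230,150,80,80),"side":(220,170,80,80)}.items():
    c=camera(n); np.savez(n+"4.npz",**c); S.append(cv2.resize(c["color"][b:b+h,a:a+w,::-1],(400,400),interpolation=cv2.INTER_NEAREST))
cv2.imwrite("pics/h5.png",np.hstack(S))
E
```

```text
[ 0.54223915 -0.0099871   0.08416962] 28.071757131843093 69.12665247917175 [ 8.47051397  2.82360162 -2.65822741] 12.325
```

View pics/h5.png

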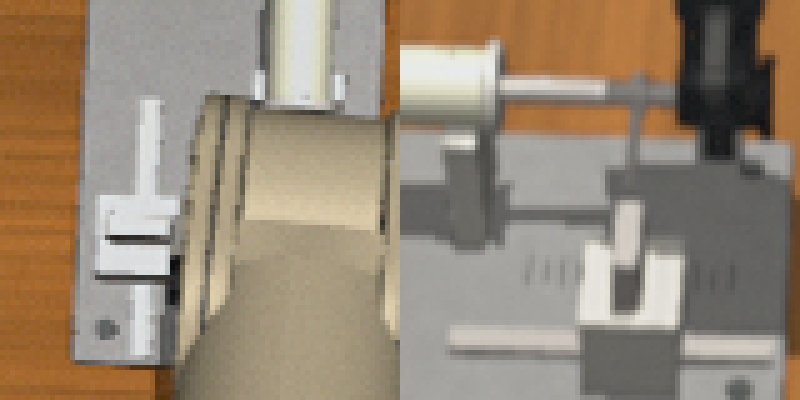

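The side crop shows the pointer hanging at (635,110-185), just about meeting the gauge grip at (628,205). I'll measure the remaining misalignment.

```bash
python3 - <<'E'
from meas import *
c=dict(np.load("side4.npz")); g=c["color"].astype(float).mean(2); P=cloud(c)
print(g[188:222,258:276].astype(int))
print((P[188:222,258:276,2]*1000).astype(int))
E
```

```text
[[181 192 182 137 120 123 124 124 123 125 125 118 126 130 129 130 122  73]
 [140 146 140 116 108 109 109 110 112 115 116 108 112 115 117 117 109  68]
 [105 108 107  99  98  99 102 100 105 108 107  97  99 101  98 100  96  59]
 [109 109 109 109 111 112 111 110 108 109 103 100 106 106  97  96  91  56]
 [120 119 121 121 122 123 123 122 115 111 105 107 117 116 107 106  98  58]
 [122 124 122 123 126 125 123 124 119 113 107 113 120 119 117 114 103  62]
 [123 122 123 123 122 125 122 124 119 115 113 117 119 119 115 112 105  72]
 [121 121 120 121 121 122 121 120 117 114 113 116 119 116 115 112 107  94]
 [125 126 124 125 128 131 129 123 117 114 117 122 124 120 119 115 114 112]
 [147 147 147 150 154 154 150 139 118 118 138 143 140 139 134 132 129 129]
 [163 162 164 165 167 166 163 145 118 123 156 160 156 155 152 151 149 148]
 [163 162 162 163 164 166 162 141 117 125 160 164 162 162 161 159 161 160]
 [162 162 161 162 163 166 159 136 117 128 159 166 164 163 163 162 163 164]
 [163 162 161 161 164 168 161 133 117 124 155 161 161 160 161 160 161 159]
 [164 163 159 158 161 163 155 127 112 112 132 137 
[... 3301 characters left out ...]
 10   9  14  11  12  11]
 [ 12  10  11  11  10  98  95  95  95  97  97   9  13  12   9  11  10  12]
 [ 12  13  10  13  12  96  98  96  96  95  95  10  11  12  11  12   9  13]
 [ 11   9  12  12  11  97  97  99  96  97  91  11   9  13  11  12  11  11]
 [ 12  11   9  12  10  96  99  98  97  98  90   9  13   9   9  10  14   8]
 [ 63  63  61  64  61  98  97  96  98  96  86  61  64  62  61  65  63 881]
 [ 66  60  64  64  97  98  97  96  97  96  84  65  60  63  66  62  66  61]
 [ 62  62  66  65  96  97  97  96  95  97  82  64  64  64  64 881  63  61]
 [ 64  63  62  63  96  97  96  96  97  98  79  63  64  65  64  62  61  64]
 [ 63  64  62  63  97  97  97  98  97  98  78  63  64  63  64  65  62  65]]
```

```bash
cat > al.py <<'E'
from meas import *
def align(c,yaw=-.8):
    g=c["color"].astype(float).mean(2); a=np.radians(yaw); ex=np.array([np.cos(a),np.sin(a)])
    pc=[]
    for r in range(198,203):
        row=g[r,259:275]; bg=np.interp(np.arange(16),[0,1,2,3,11,12,13,14],row[[0,1,2,3,11,12,13,14]])
        w=np.clip(bg-row-8,0,None); pc.append([259+(w*np.arange(16)).sum()/w.sum(),r])
    gc=[]
    for r in range(211,216):
        row=g[r,258:274]; w=np.clip((row-110)/92,0,1); w[:3]=0;w[12:]=0; gc.append([258+(w*np.arange(16)).sum()/w.sum(),r])
    p=cast(c,pc,.095)[:,:2]; q=cast(c,gc,.098)[:,:2]
    print("pointer",(p@ex*1000).round(2),p[:,1].round(3),"gauge",(q@ex*1000).round(2),q[:,1].round(3),"diff mm",((p@ex).mean()-(q@ex).mean())*1000)
E
python3 -c "
from al import *
align(dict(np.load('side4.npz')))
from workcell import camera
for i in range(2): align(camera('side'))"
```

```text
pointer [579.96 579.89 579.85 579.63 579.21] [0.019 0.022 0.025 0.028 0.031] gauge [579.05 578.49 578.69 578.78 578.65] [0.06  0.063 0.065 0.068 0.071] diff mm 0.9754684334043473
pointer [579.96 579.93 579.89 579.64 579.23] [0.019 0.022 0.025 0.028 0.031] gauge [579.03 578.48 578.68 578.77 578.64] [0.06  0.063 0.065 0.068 0.071] diff mm 1.0091166314757372
pointer [580.   579.95 579.81 579.62 579.08] [0.019 0.022 0.025 0.028 0.031] gauge [579.02 578.47 578.66 578.75 578.65] [0.06  0.063 0.065 0.068 0.071] diff mm 0.9813661619809677
```

```bash
python3 - <<'E'
from al import *
ex=np.array([np.cos(.014),-np.sin(.014)])
for n in("side0","side3"):
    c=dict(np.load(n+".npz")); g=c["color"].astype(float).mean(2)
    for r in range(221,234,2):
        row=g[r]; print(r,row[250:260].astype(int),row[272:284].astype(int),end=" ")
        L=[i for i in range(250,262) if row[i]<195<=row[i+1]]; R=[i for i in range(270,284) if row[i]>=195>row[i+1]]
        if L and R:
            l=L[0]+(195-row[L[0]])/(row[L[0]+1]-row[L[0]]); q=R[-1]+(row[R[-1]]-195)/(row[R[-1]]-row[R[-1]+1])
            w=cast(c,[[l,r],[q,r]],.064)[:,:2]@ex*1000; print(w.round(1),w.mean().round(2))
        else: print()
c=dict(np.load("top0.npz")); g=c["color"].astype(float).mean(2)
for u in range(251,266,2): # top: carriage front/back edges per column
    col=g[:,u]; T=[i for i in range(180,195) if col[i]<192<=col[i+1]]; B=[i for i in range(198,210) if col[i]>=192>col[i+1]]
    if T and B:
        a=T[-1]+(192-col[T[-1]])/(col[T[-1]+1]-col[T[-1]]); b=B[0]+(col[B[0]]-192)/(col[B[0]]-col[B[0]+1])
        w=cast(c,[[u,a],[u,b]],.064)[:,:2]@ex*1000; print(u,w.round(1),w.mean().round(2))
E
```

```text
221 [163 163 155 158 162 160 178 222 227 224] [220 220 223 221 192 166 163 164 164 164 165 166] [599.8 556. ] 577.93
223 [159 158 139 156 161 144 160 221 227 224] [218 220 223 217 171 161 159 144 161 165 159 158] [598.9 556.6] 577.73
225 [160 158 142 160 160 143 171 222 227 223] [219 221 223 216 152 152 158 143 162 163 147 155] [598.6 556.6] 577.57
227 [166 161 154 162 160 165 209 226 225 224] [220 221 225 216 145 139 157 146 160 159 145 158] [599.8 556.3] 578.03
229 [164 165 164 162 159 176 217 226 224 224] [220 222 226 213 132 135 163 165 165 164 162 164] [599.7 556.1] 577.89
231 [165 163 163 162 163 184 222 226 225 224] [220 223 223 190 118 134 165 167 166 164 165 164] [599.6 556.5] 578.05
233 [163 163 162 162 165 188 222 227 226 225] [223 226 226 186 117 137 165 167 165 165 166 166] [599.3 556.3] 577.8
221 [164 162 157 157 162 160 178 222 227 224] [220 220 222 221 192 167 163 163 164 164 166 165] [599.8 556. ] 577.91
223 [158 159 139 157 162 145 161 221 227 225] [219 220 223 218 171 160 157 145 161 166 158 160] [598.9 556.6] 577.73
225 [160 158 140 160 159 143 171 222 227 224] [220 221 223 217 152 153 159 143 160 162 147 157] [598.6 556.6] 577.56
227 [165 161 154 160 160 166 209 226 225 225] [220 222 225 216 146 139 156 145 159 159 145 159] [599.8 556.3] 578.04
229 [164 165 162 162 161 178 218 225 224 224] [220 221 226 213 132 136 164 165 165 164 164 164] [599.8 556.1] 577.94
231 [163 163 163 162 162 185 223 227 225 224] [221 223 223 190 118 135 162 167 166 165 163 164] [599.7 556.5] 578.07
233 [163 162 162 164 165 189 222 226 226 226] [223 226 225 188 117 136 162 167 165 166 165 166] [599.3 556.2] 577.78
251 [601.7 558.3] 580.04
253 [601.7 558.7] 580.2
255 [601.8 558.7] 580.24
261 [603.5 558.3] 580.88
263 [601.9 558.5] 580.16
265 [602.1 558.6] 580.34
```

All estimates agree that the pointer is 0.4–1.8 mm short, so I'll draw 1 mm more.

Converted, 0.001 m is 0.002, 0.0005 m is 0.001.

>>> {"api": "move_arm", "payload": {
  "plan": [
    {"delta_pos": [0.001,0,0],"turn": [0,0,0],"fingers": 1},
    {"delta_pos": [0.002,0,0],"turn": [0,0,0],"fingers": 1},
    {"delta_pos": [0.002,0,0],"turn": [0,0,0],"fingers": 1},
    {"delta_pos": [0.002,0,0],"turn": [0,0,0],"fingers": 1},
    {"delta_pos": [0.002,0,0],"turn": [0,0,0],"fingers": 1},
    {"delta_pos": [0.002,0,0],"turn": [0,0,0],"fingers": 1}
  ]
}}

```text
clock: 13.28
position: [0.5413, -0.01, 0.0842]
ee_rot: [0.005, 1.0, 0.0, 0.002]
ft_force: [10.1, 3.2, -3.4]
grip_width: 0.334
grasp_force: 69.1
```

```bash
python3 - <<'E'
from al import *
from workcell import camera,get_obs
align(camera('side')); o=get_obs(); print(o["position"],o["ft_force"],o["grasp_force"],o["joint_velocities"].round(3))
E
```

```text
pointer [578.81 578.84 578.67 578.57 578.07] [0.018 0.022 0.025 0.028 0.031] gauge [579.   578.47 578.67 578.79 579.06] [0.06  0.063 0.065 0.068 0.071] diff mm -0.20537228435280053
[ 0.5413191  -0.0099758   0.08416315] [ 9.22965546  2.8424716  -1.80697211] 69.11184310913086 [-0.001  0.     0.     0.     0.001  0.001 -0.001]
```

```bash
python3 -c "
from workcell import hand_in
print(hand_in())"
```

```text
the job is handed in; nothing more can be done
None
```

I handed the job in with the rectangular-grip gauge seated in the carriage slot and released, and the plunger held drawn about 53 mm. By camera the pointer is level with the slot middle to within about 1 mm, and the carriage has not moved. I don't have the judge's result.

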